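# Roll the thick dowel onto the line of the marking-out board

## Task

Two round wooden dowels lie on the marking-out board, one on each side of its line. With a fingertip, push the top of the thicker dowel sideways so that it rolls (not drags) until it lies centred along the line, ready for marking out. Touch it only on its upper half, never pinch or lift it, and leave the thinner dowel, the tools and everything else where they are.

Things in the scene. Friction and masses are not known exactly. Their poses are not given: they have to be found in the camera images.
- dowel_thick: the thicker wooden dowel: cylinder, 32 mm diameter, 110 mm long, about 70 g, roughly parallel to the line, 50 to 80 mm to either side of it. Origin mid-axis, 16 mm above the board; x along the dowel; y and z turn as it rolls (z up at the start). It rolls under a light press (2 to 3 N) of a tip on its top, which travels twice as far as the dowel: take several short strokes. It stays where it is let go.
- dowel_thin: the thinner wooden dowel, of the same wood: 18 mm diameter, 110 mm long, on the other side of the line from the thick one; leave it alone. Origin at the middle of its axis, x along it
- board: plywood marking-out board, screwed to the bench: 200 mm (its x) by 340 mm (its y) by 18 mm thick. Origin at the centre of its underside, on the bench top; z up
- line_mid (a point): middle of the dark line on the board's upper face (18 mm above the bench). Axes as the board's: the line runs along x, 3 mm wide and 190 mm long with a short cross tick at each end; the dowels roll along y
- spanner: steel spanner, 24 x 162 x 8 mm, lying on the board near its -y edge, parallel to the line; origin at the centre of its underside, y along it
- pliers: pliers with blue handles, 53 x 165 x 12 mm, lying on the board near its +y edge, parallel to the line; origin at the centre of its underside, y along them
- mug: white mug, 86 mm high, 83 mm across, on the bench to the right of the board; origin at the centre of its underside
- jar: small screw jar, 58 mm diameter, 72 mm high, on the bench to the left of the board, near the front; origin at the centre of its underside
- tape_measure: tape measure, 39 x 86 x 60 mm, on the bench to the left of the board, farther back; origin at the centre of its underside

How it is judged:
By the outcome, as a careful person would: the job done as asked, in the order asked, and still so for the second after the job is handed in, with the robot touching nothing.
It also fails if it takes over 51 s, if anything falls off the work surface, if the arm or the gripper's body presses on something with over 40 N, if the wrist force passes 120 N, or if a joint passes its speed limit or range.

## Robot

A 6-joint arm with a two-finger parallel gripper is mounted at the origin on a cart in front of the work surface, level with it; the furniture and walls round the work are solid. World frame = base frame: x ahead of the robot, y to its left, z up, the work surface at z = 0. Lengths are in m, angles in degrees, forces in N, time in s.
With the tool pointing down it reaches from about 0.375 to 0.925 m from the base axis. Payload 5.7 kg.
Tool frame: the origin (TCP) lies midway between the tips of the shut fingers; the grasp point (between the pads) lies 19 mm behind it (env.hold_point_z is the distance from the TCP to the grasp point, in m); x points along the fingers, y is the direction in which the jaws open and shut, and the axes are right-handed (so a half turn about x gives the same grasp; the last joint's range is limited). The gripper opens to 88 mm and grips with 3 to 60 N. Pads are 20 mm wide; open, the fingers measure 115 mm over their backs; the gripper's body (75 mm by 178 mm) begins 61 mm behind the grasp point.
Start: joints at [67.947, 20.558, 86.54, -0, 72.909, -6.595], TCP at [0.16, 0.578, 0.223] pointing down, gripper open.
Joint ranges: [-170.27, 170.27], [-57.76, 135], [12.27, 136.19], [-55.21, 235.2], [11.17, 155.16], [-170.74, 170.74]. Speed limits (degrees/s): [136.94, 136.94, 180, 180, 180, 180].

## Interface

Orientations are given as [roll, pitch, yaw] about the fixed x, y, z axes, in that order (R = Rz(yaw) Ry(pitch) Rx(roll)).
In Python, from workcell import env gives the robot as it stands.
- The arm moves only by the tool servo_tool, never from a script. Its argument "rows" is a list of rows, each a list of 3 entries, a list of its own where there are three numbers: the shift along the tool's x, y, z in m, then the turn, a rotation vector about the tool's x, y, z in rad, then the opening, from -1 (shut) to 1 (fully open), so that 0 is half open. A call has 1 to 12 rows; each row shifts and turns the commanded pose from where the row before left it, along the tool's axes as they then stand; what a row does not reach is not made up. A row lasts 1/12 s, in which the tool goes at most 41.7 mm and 7.16 degrees, less where a joint would pass 70% of its speed; a pose out of reach is approached as far as the arm can. A call with a gripper value outside its range is refused whole. The fingers move at their own pace and stop on an object; the grip force is fixed at half the most. Time passes only in rows, so rows that do not move let the fingers close. It gives the time, the measured TCP pose, the force and the opening at its end, in the units of the state.
- env.get_obs(): the state, without advancing time (a new reading comes with each control period).
- env.camera(name): name is "side" or "top" or "wrist"; returns a dict with "pixels" (480x640x3 uint8, blue, green, red), "camera_matrix" (3x3 intrinsics, pixels), "pose" (4x4, takes a point from camera to world coordinates). Camera axes: x right, y up, looking along -z (the intrinsics and any distortion apply to the point x, -y, -z); pixel columns grow to the right and rows downward; lengths in m; the calibration is good to about 2 mm. A picture is of the moment at which its call begins. There is no depth.
- env.sign_off(): hands the job in, once; it reports no verdict.
The state is a dict: "time_s": time; "qpos": joint angles; "qvel": joint speeds; "joint_efforts": joint torques, N m; "tcp_pos": TCP position; "tool_rot": TCP orientation; "contact_force": force on the tool from outside, world axes, zero at the start; "torque": the same for the moment, N m; "finger_gap": finger opening in m.
Only numpy, scipy, OpenCV 4.12 (cv2) and the standard library are available. Lean on these libraries where they do the work, as an engineer would, in place of code of your own. Each camera call takes 0.05 s, during which the arm holds its last target.

## Working session

There is one attempt and no reset: what is moved stays moved. The work goes in short steps, Python scripts to look and compute and a tool call to move; the robot and the scene stay as the last step left them, time stands still between calls to the robot, and variables do not carry over. Pictures are saved under pics/ and viewed, and the job is handed in when it is done.

Besides the shell and the picture viewer there is one more tool, called after ">>>" in YAML: its name, and indented under it one key for each argument. servo_tool: Moves the arm, as the interface text tells. Its arguments: {"type":"object","properties":{"rows":{"type":"array","items":{"type":"array"}}},"required":["rows"]}

```bash
mkdir -p pics; ls
python3 - <<'E'
from workcell import env
import cv2
print(env.get_obs())
for n in ["top","side"]:
    c=env.camera(n); cv2.imwrite(f"pics/{n}0.png",c["pixels"]); print(n,c["camera_matrix"],c["pose"],[k for k in c])
E
```

```text
pics
{'time_s': 0.0, 'qpos': array([ 6.79480192e+01,  2.05958931e+01,  8.65968395e+01,  1.23772569e-04,
        7.29072332e+01, -6.59449414e+00]), 'qvel': array([-0.08800814, -0.09384257, -0.03901691, -0.0230564 , -0.00424356,
       -0.04969026]), 'joint_efforts': array([-2.98935098e-03, -5.15358460e+01, -2.70734632e+01,  6.71090651e-02,
        3.48190928e-02, -1.59984215e-04]), 'tcp_pos': array([0.15966781, 0.57767814, 0.22184506]), 'tool_rot': array([ -96.66226493,   89.90003412, -112.11978806]), 'contact_force': array([ 0.63024838, -0.49695764, -0.0606163 ]), 'torque': array([-0.00390536, -0.0169141 , -0.01358524]), 'finger_gap': 0.08773696108827879}
top [[565.54701993   0.         313.4158402 ]
 [  0.         565.54701993 241.75205359]
 [  0.           0.           1.        ]] [[-0.00425265  0.97196748 -0.23507688  0.27533008]
 [-0.99998301 -0.00319601  0.00487565  0.07468444]
 [ 0.00398767  0.23509362  0.97196455  1.12463719]
 [ 0.          0.          0.          1.        ]] ['pixels', 'camera_matrix', 'pose']
side [[568.70273192   0.         316.02576321]
 [  0.         568.70273192 240.13231331]
 [  0.           0.           1.        ]] [[ 0.87454883  0.2914686  -0.38756986  0.08387602]
 [-0.48445977  0.48965902 -0.7249364  -0.72728477]
 [-0.02151912  0.82175428  0.56943553  0.71886256]
 [ 0.          0.          0.          1.        ]] ['pixels', 'camera_matrix', 'pose']
```

View pics/top0.png

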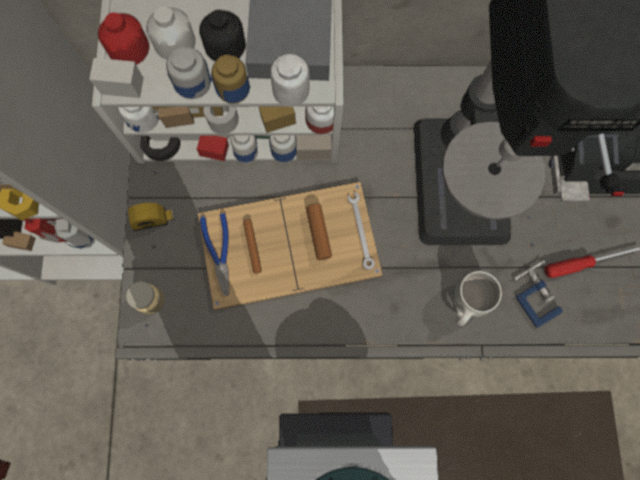

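View pics/side0.png

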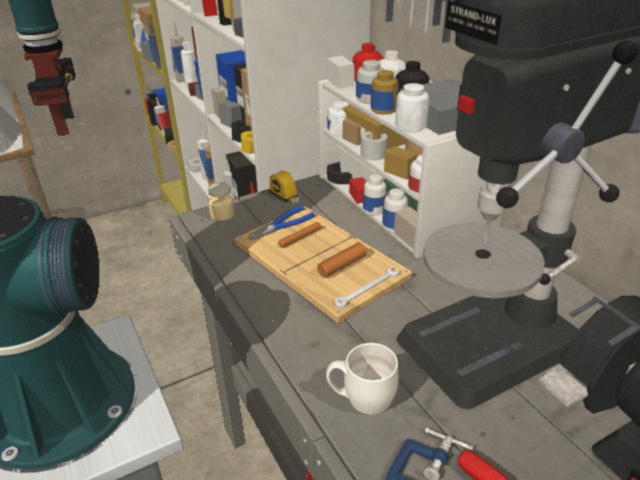

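Top view: line runs from about (283,199) to (297,289). The thick dowel is right of it, (311,198)–(324,258). The thin one is to the left, with the pliers on the left and the spanner on the right. Measuring now.

```bash
cat > h.py <<'E'
import numpy as np, cv2
from workcell import env
def ray(c,uv,z):
    K,P=c["camera_matrix"],c["pose"]
    d=np.array([(uv[0]-K[0,2])/K[0,0],-(uv[1]-K[1,2])/K[1,1],-1.]); d=P[:3,:3]@d; o=P[:3,3]
    return o+d*(z-o[2])/d[2]
def proj(c,p):
    P=c["pose"];q=P[:3,:3].T@(np.asarray(p)-P[:3,3]);q=q*[1,-1,-1];u=c["camera_matrix"]@q;return u[:2]/u[2]
def reddish(c):
    hsv=cv2.cvtColor(c["pixels"],cv2.COLOR_BGR2HSV)
    return cv2.inRange(hsv,(4,110,50),(14,255,200))
E
python3 - <<'E'
from h import *
for n,roi in [("top",(195,180,385,310)),("side",(230,190,420,320))]:
    c=env.camera(n); px=c["pixels"]
    hsv=cv2.cvtColor(px,cv2.COLOR_BGR2HSV)
    x0,y0,x1,y1=roi
    im=cv2.resize(px[y0:y1,x0:x1],None,fx=4,fy=4,interpolation=cv2.INTER_NEAREST); cv2.imwrite(f"pics/{n}z.png",im)
    for p in ([(318,228),(252,245),(340,240),(290,245),(215,240)] if n=="top" else [(343,260),(300,235),(290,290)]): print(n,p,hsv[p[1],p[0]])
    m=reddish(c); mm=np.zeros_like(m); mm[y0:y1,x0:x1]=m[y0:y1,x0:x1]
    cs,_=cv2.findContours(mm,cv2.RETR_EXTERNAL,cv2.CHAIN_APPROX_NONE)
    for k in cs:
        if cv2.contourArea(k)>60:
            r=cv2.minAreaRect(k); print(n,cv2.contourArea(k),r, cv2.boxPoints(r).round(1).tolist())
E
```

```text
top (318, 228) [ 13 147 125]
top (252, 245) [ 12 149 132]
top (340, 240) [ 17 104 176]
top (290, 245) [ 16  96 135]
top (215, 240) [ 18 104 159]
top 349.0 ((251.7890625, 245.64712524414062), (54.534671783447266, 8.644503593444824), 78.31063079833984) [[242.0, 219.8000030517578], [250.5, 218.10000610351562], [261.5, 271.5], [253.10000610351562, 273.20001220703125]]
top 730.0 ((318.3489074707031, 231.3258514404297), (56.490421295166016, 15.27175521850586), 78.40782928466797) [[305.20001220703125, 205.1999969482422], [320.20001220703125, 202.10000610351562], [331.5, 257.5], [316.5, 260.5]]
side (343, 260) [ 13 171 174]
side (300, 235) [ 12 166 154]
side (290, 290) [ 18  41 136]
side 698.0 ((341.45855712890625, 259.34075927734375), (15.562695503234863, 52.35449981689453), 61.38954162597656) [[314.79998779296875, 265.0], [360.70001220703125, 240.0], [368.20001220703125, 253.60000610351562], [322.20001220703125, 278.70001220703125]]
side 287.5 ((299.4392395019531, 234.37417602539062), (7.887589931488037, 45.18284225463867), 64.23066711425781) [[277.3999938964844, 240.60000610351562], [318.1000061035156, 221.0], [321.5, 228.10000610351562], [280.79998779296875, 247.6999969482422]]
```

View pics/topz.png

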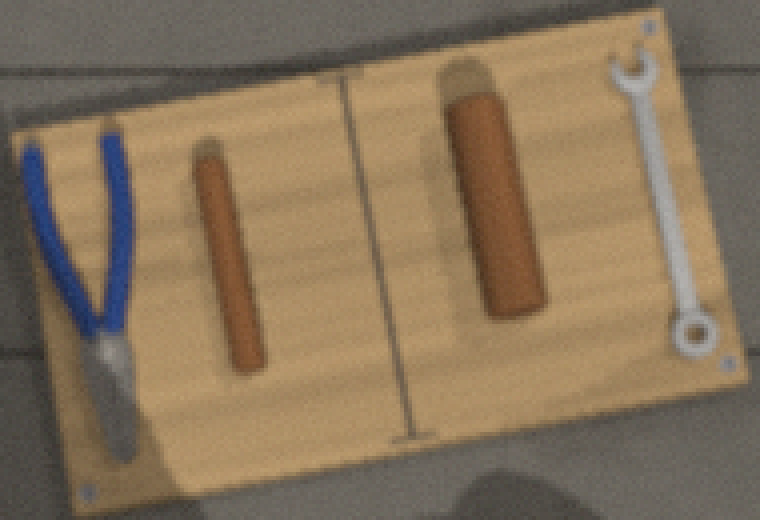

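```bash
cat >> h.py <<'E'
def dowels(c,roi,lo=60):
    m=reddish(c);mm=np.zeros_like(m);x0,y0,x1,y1=roi;mm[y0:y1,x0:x1]=m[y0:y1,x0:x1]
    mm=cv2.morphologyEx(mm,cv2.MORPH_CLOSE,np.ones((3,3),np.uint8))
    cs,_=cv2.findContours(mm,cv2.RETR_EXTERNAL,cv2.CHAIN_APPROX_NONE)
    out=[]
    for k in cs:
        if cv2.contourArea(k)>lo: out.append((cv2.contourArea(k),cv2.minAreaRect(k)))
    return sorted(out,key=lambda t:-t[0])
def axis_ends(r):
    b=cv2.boxPoints(r); 
    if np.linalg.norm(b[0]-b[1])>np.linalg.norm(b[1]-b[2]): b=np.roll(b,-1,axis=0)
    return (b[0]+b[1])/2,(b[2]+b[3])/2
def line_pts(c,a,b,z=.018):
    g=cv2.cvtColor(c["pixels"],cv2.COLOR_BGR2GRAY).astype(np.float32)
    a,b=np.array(a,float),np.array(b,float);d=(b-a)/np.linalg.norm(b-a);n=np.array([-d[1],d[0]])
    pts=[]
    s=np.arange(-5,5.01,.25)
    for t in np.linspace(.08,.92,60):
        q=a+(b-a)*t+s[:,None]*n
        v=cv2.remap(g,q[:,0].astype(np.float32)[None],q[:,1].astype(np.float32)[None],cv2.INTER_LINEAR)[0]
        w=np.clip(np.median(v)-v-12,0,None)
        if w.sum()>0: pts.append(ray(c,a+(b-a)*t+n*(w@s/w.sum()),z)[:2])
    l=cv2.fitLine(np.array(pts,np.float32),cv2.DIST_HUBER,0,.001,.001).ravel()
    d=l[:2]*np.sign(l[0]); return l[2:],d
E
python3 - <<'E'
from h import *
c=env.camera("top"); A=(279.9,198.6);B=(297.4,288.9)
p,d=line_pts(c,A,B); n=np.array([-d[1],d[0]])
a,b=ray(c,A,.018)[:2],ray(c,B,.018)[:2]
mid=(a+b)/2; mid=p+d*((mid-p)@d)
print("line",mid,"yaw",np.degrees(np.arctan2(d[1],d[0])),"len",np.linalg.norm(a-b))
for ar,r in dowels(c,(195,180,385,310)):
    z=.034 if ar>500 else .027
    e=[ray(c,q,z)[:2] for q in axis_ends(r)]
    print("dowel",ar,[((q-mid)@d,(q-mid)@n) for q in e],"len",np.linalg.norm(e[0]-e[1]), "ctr",(e[0]+e[1])/2)
cs=env.camera("side")
for ar,r in dowels(cs,(230,190,420,320)):
    e=[ray(cs,q,.034 if ar>500 else .027)[:2] for q in axis_ends(r)]
    print("side dowel",ar,[((q-mid)@d,(q-mid)@n) for q in e])
# line in side view
for x in (-.095,.095): print(proj(cs,[*(mid+d*x),.018]))
# board corners
for x,y in [(-.1,-.17),(-.1,.17),(.1,-.17),(.1,.17)]: print(proj(c,[*(mid+d*x+n*y),.018]))
E
```

```text
line [0.54079607 0.11935084] yaw 11.338491 len 0.19036961565181906
dowel 746.0 [(np.float64(0.06533949295863692), np.float64(-0.06220896066292972)), (np.float64(-0.04854689817615508), np.float64(-0.06362006178817381))] len 0.11389513072947628 ctr [0.56139779 0.05931499]
dowel 377.5 [(np.float64(0.06351476107632034), np.float64(0.0742554912447094)), (np.float64(-0.048125337187291534), np.float64(0.07094441612565638))] len 0.11168918608922358 ctr [0.5340671  0.19204666]
side dowel 707.5 [(np.float64(0.07324987370822798), np.float64(-0.06369099570320148)), (np.float64(-0.053009280190650876), np.float64(-0.06338171030916492))]
side dowel 284.5 [(np.float64(0.0669829833076796), np.float64(0.07364666417647853)), (np.float64(-0.047493862594104326), np.float64(0.07171936018488805))]
[282.16587301 272.29587701]
[351.32112192 236.41684226]
[382.07925553 274.21961693]
[212.86706962 308.49093539]
[359.96475823 180.82957778]
[197.16219493 212.3297643 ]
```

The line measures 190 mm, as given. The thick dowel's axis is 63 mm on the -y side, nearly parallel. Next I'll work out where the obstacles sit, see the shape of the fingers, and plan the approach.

Run:
```python
from h import *
from scipy.spatial.transform import Rotation as R
c=env.camera("top")
for nm,p,z in [("shelf left low corner",(120,278),0),("bench left front",(120,350),0),("back shelf front R",(340,160),0),("backshelf front L",(140,160),0),("press base",(422,243),0.02),("mug",(478,290),.086)]: print(nm,ray(c,p,z).round(3))
o=env.get_obs(); M=R.from_euler('xyz',o['tool_rot'],degrees=True).as_matrix(); print(M.round(3))
w=env.camera("wrist"); cv2.imwrite("pics/w0.png",w["pixels"]); print(w["pose"].round(3))
```

```text
shelf left low corner [0.474 0.459 0.   ]
bench left front [0.331 0.448 0.   ]
back shelf front R [0.725 0.012 0.   ]
backshelf front L [0.727 0.435 0.   ]
press base [ 0.539 -0.149  0.02 ]
mug [ 0.434 -0.235  0.086]
[[-0.     0.267  0.964]
 [-0.     0.964 -0.267]
 [-1.    -0.    -0.   ]]
[[ 0.267 -0.925 -0.271  0.085]
 [ 0.964  0.256  0.076  0.599]
 [-0.001 -0.281  0.96   0.385]
 [ 0.     0.     0.     1.   ]]
```

View pics/w0.png

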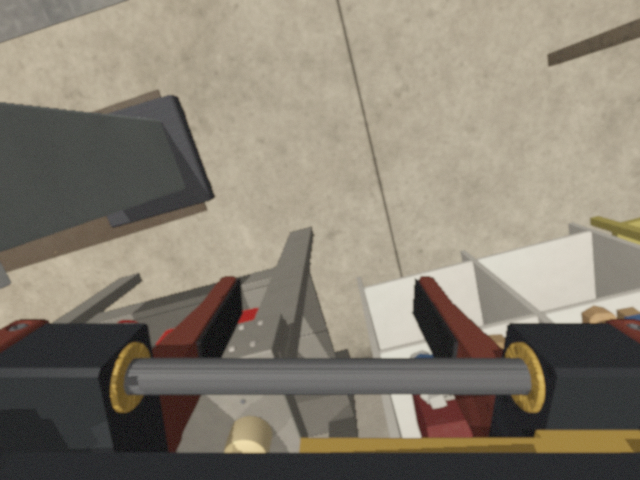

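The left shelf stands around x>0.33, y>0.45, so I back out towards -y before going across. The gripper shuts on the way.

>>> servo_tool:
  rows:
    - [[0,-0.029,0.016],[0,0,0],-1]
    - [[0,-0.029,0.016],[0,0,0],-1]
    - [[0,-0.029,0.016],[0,0,0],-1]
    - [[0,-0.029,0.016],[0,0,0],-1]
    - [[0,-0.029,0.016],[0,0,0],-1]
    - [[0,-0.02,0.034],[0,0,0],-1]
    - [[0,-0.02,0.034],[0,0,0],-1]
    - [[0,-0.02,0.034],[0,0,0],-1]
    - [[0,-0.02,0.034],[0,0,0],-1]
    - [[0,-0.02,0.034],[0,0,0],-1]
    - [[0,-0.02,0.034],[0,0,0],-1]
    - [[0,-0.02,0.034],[0,0,0],-1]

```text
time_s: 1.4
tcp_pos: [0.3916, 0.2172, 0.223]
tool_rot: [35.5, 90.0, 20.0]
contact_force: [-0.0, -0.5, 0.5]
finger_gap: 0.0115
```

>>> servo_tool:
  rows:
    - [[0,0,0],[0.122,0,0],-1]
    - [[0,0,0],[0.122,0,0],-1]
    - [[0,0,0],[0.122,0,0],-1]
    - [[0,0,0],[0.122,0,0],-1]
    - [[0,0,0],[0.122,0,0],-1]
    - [[0,0,0],[0.122,0,0],-1]
    - [[0,0,0],[0.122,0,0],-1]
    - [[0,0,0],[0.122,0,0],-1]
    - [[0,0,0],[0.122,0,0],-1]
    - [[0,0,0],[0,0,0],-1]
    - [[0,0,0],[0,0,0],-1]

```text
time_s: 2.32
tcp_pos: [0.3905, 0.2188, 0.2227]
tool_rot: [61.1, 90.0, -17.0]
contact_force: [-0.6, 0.4, -0.5]
finger_gap: 0.0007
```

```bash
cat >> h.py <<'E'
from scipy.spatial.transform import Rotation as R
MID=np.array([0.54080,0.11935]);YAW=np.radians(11.34);D=np.array([np.cos(YAW),np.sin(YAW)]);N=np.array([-D[1],D[0]])
def st(target=None):
    o=env.get_obs();M=R.from_euler('xyz',o['tool_rot'],degrees=True).as_matrix();p=o['tcp_pos']
    print("t",round(o['time_s'],2),"u,v,z",((p[:2]-MID)@D).round(4),((p[:2]-MID)@N).round(4),p[2].round(4),"F",o['contact_force'].round(2))
    print("tool y yaw",np.degrees(np.arctan2(M[1,1],M[0,1])).round(2),"x axis",M[:,0].round(3))
    if target is not None:
        t=np.array([*(MID+D*target[0]+N*target[1]),target[2]]); print("tool shift",(M.T@(t-p)).round(4))
E
python3 -c "
from h import *
st((.008,-.068,.1))
c=env.camera('side');cv2.imwrite('pics/s1.png',c['pixels'])"
```

```text
t 2.32 u,v,z -0.1278 0.1271 0.2227 F [-0.57  0.42 -0.48]
tool y yaw 11.84 x axis [ 0. -0. -1.]
tool shift [0.1228 0.1341 0.1963]
```

View pics/s1.png

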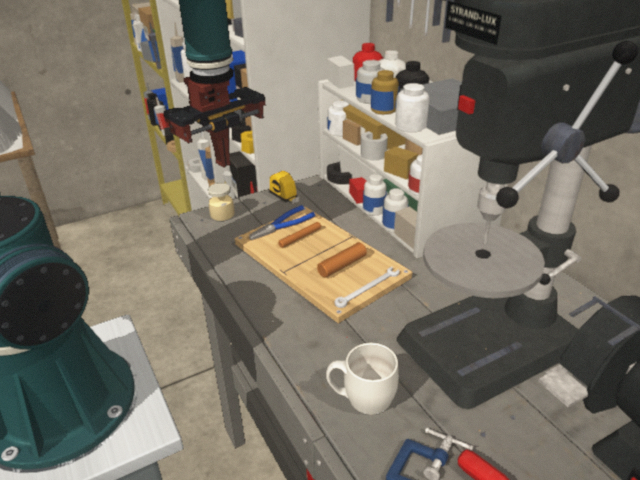

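>>> servo_tool:
  rows:
    - [[0,0.022,0.033],[0,0,0],-1]
    - [[0,0.022,0.033],[0,0,0],-1]
    - [[0,0.022,0.033],[0,0,0],-1]
    - [[0,0.022,0.033],[0,0,0],-1]
    - [[0,0.022,0.033],[0,0,0],-1]
    - [[0,0.022,0.031],[0,0,0],-1]
    - [[0.025,0,0],[0,0,0],-1]
    - [[0.035,0,0],[0,0,0],-1]
    - [[0.035,0,0],[0,0,0],-1]
    - [[0.027,0,0],[0,0,0],-1]
    - [[0,0,0],[0,0,0],-1]
    - [[0,0,0],[0,0,0],-1]

```text
time_s: 3.37
tcp_pos: [0.5581, 0.0534, 0.0997]
tool_rot: [-101.9, 89.8, 179.8]
contact_force: [0.1, 0.9, 1.2]
finger_gap: 0.0007
```

```bash
python3 -c "
from h import *
st((.008,-.068,.055))
c=env.camera('side');cv2.imwrite('pics/s2.png',cv2.resize(c['pixels'][180:330,230:430],None,fx=4,fy=4,interpolation=cv2.INTER_CUBIC))
c=env.camera('top');cv2.imwrite('pics/t2.png',cv2.resize(c['pixels'][170:320,195:395],None,fx=4,fy=4))"
```

```text
t 3.37 u,v,z 0.004 -0.068 0.0997 F [0.12 0.86 1.17]
tool y yaw 11.74 x axis [-0.004  0.    -1.   ]
tool shift [0.0447 0.0042 0.    ]
```

View pics/s2.png

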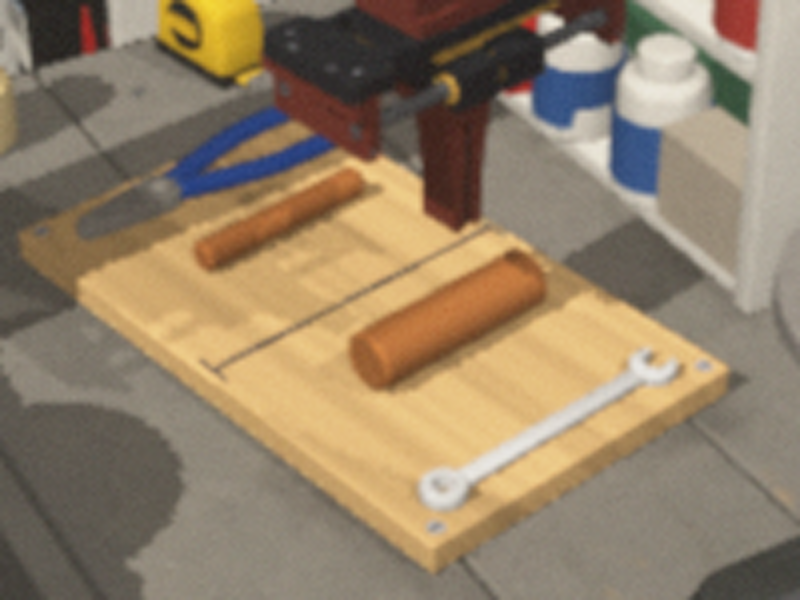

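View pics/t2.png

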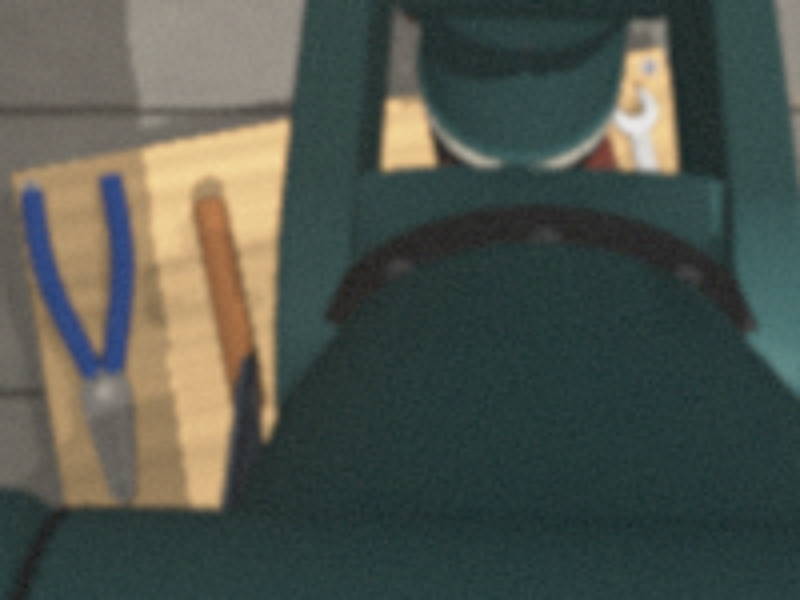

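Side view: the shut tip is at about (343,235), above and beyond the dowel as expected with z=0.10. The arm blocks the top view, so I'll track with the side camera. Next I descend and check the tip's projection.

>>> servo_tool:
  rows:
    - [[0.015,0.002,0],[0,0,0],-1]
    - [[0.015,0.002,0],[0,0,0],-1]
    - [[0.012,0,0],[0,0.004,0],-1]
    - [[0,0,0],[0,0,0],-1]
    - [[0,0,0],[0,0,0],-1]

```text
time_s: 3.88
tcp_pos: [0.5634, 0.0543, 0.0594]
tool_rot: [174.3, 89.8, 96.0]
contact_force: [0.4, -0.1, 0.1]
finger_gap: 0.0005
```

```bash
python3 -c "
from h import *
st((.008,-.068,.055))
c=env.camera('side');print(proj(c,env.get_obs()['tcp_pos']));cv2.imwrite('pics/s3.png',cv2.resize(c['pixels'][200:300,280:410],None,fx=6,fy=6,interpolation=cv2.INTER_CUBIC))"
```

```text
t 3.88 u,v,z 0.0094 -0.0683 0.0594 F [ 0.4  -0.13  0.07]
tool y yaw 11.65 x axis [-0.     0.004 -1.   ]
tool shift [ 0.0044 -0.0014 -0.0003]
[343.89113701 249.7777671 ]
```

View pics/s3.png

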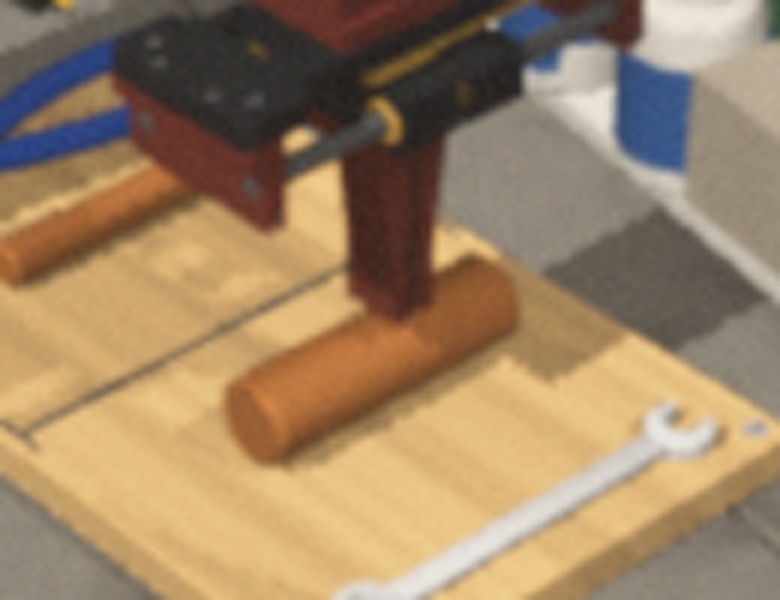

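>>> servo_tool:
  rows:
    - [[0.004,0,0],[0,0,0],-1]
    - [[0.003,0,0],[0,0,0],-1]
    - [[0.001,0,0],[0,0,0],-1]
    - [[0,0,0],[0,0,0],-1]
    - [[0,0,0],[0,0,0],-1]

```text
time_s: 4.35
tcp_pos: [0.5631, 0.0543, 0.0507]
tool_rot: [-178.5, 89.8, 103.1]
contact_force: [0.8, -0.3, 0.2]
finger_gap: 0.0005
```

>>> servo_tool:
  rows:
    - [[0.001,0,0],[0,0,0],-1]
    - [[0,0,0],[0,0,0],-1]

```text
time_s: 4.52
tcp_pos: [0.5633, 0.0543, 0.0501]
tool_rot: [175.8, 89.8, 97.4]
contact_force: [-1.4, -0.6, 3.9]
finger_gap: 0.0004
```

Contact at z≈0.050 with about 3 N, as expected for the dowel's top. First stroke.

>>> servo_tool:
  rows:
    - [[0,0,-0.001],[0,0,0],-1]
    - [[0,0,-0.002],[0,0,0],-1]
    - [[0,0,-0.002],[0,0,0],-1]
    - [[0,0,-0.002],[0,0,0],-1]
    - [[0,0,-0.002],[0,0,0],-1]
    - [[0,0,-0.001],[0,0,0],-1]
    - [[0,0,0],[0,0,0],-1]

```text
time_s: 5.1
tcp_pos: [0.5613, 0.0644, 0.0501]
tool_rot: [173.0, 89.8, 94.7]
contact_force: [-1.2, -0.8, 4.9]
finger_gap: 0.0005
```

```bash
cat >> h.py <<'E'
def look(name):
    c=env.camera('side'); cv2.imwrite(f'pics/{name}.png',cv2.resize(c['pixels'][200:300,260:390],None,fx=6,fy=6,interpolation=cv2.INTER_CUBIC))
E
python3 -c "
from h import *
st();look('s4')"
```

```text
t 5.1 u,v,z 0.0093 -0.0579 0.0501 F [-1.19 -0.76  4.9 ]
tool y yaw 11.65 x axis [-0.     0.004 -1.   ]
```

View pics/s4.png

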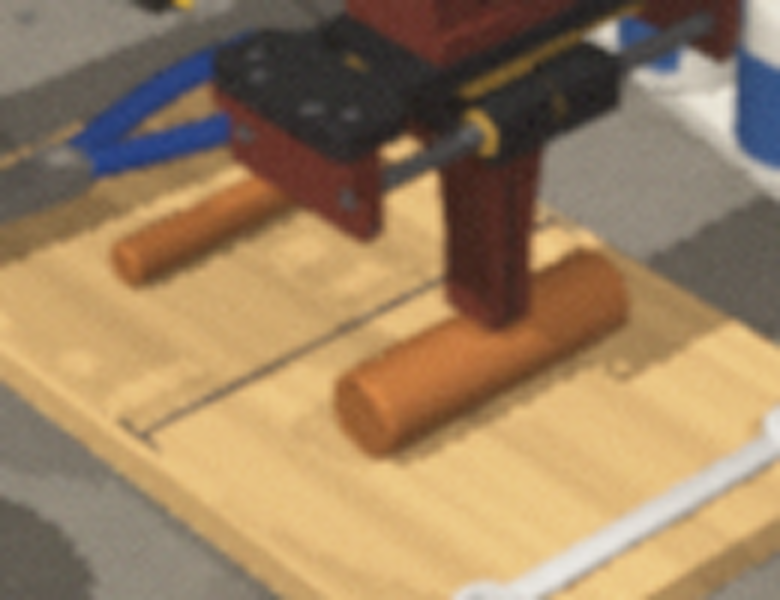

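Rolling as expected: the dowel's near end moved about 5 mm for 10 mm of tip travel. Now the rest of this stroke, with a helper to track the dowel by its lower silhouette edge.

>>> servo_tool:
  rows:
    - [[0,0,-0.001],[0,0,0],-1]
    - [[0,0,-0.002],[0,0,0],-1]
    - [[0,0,-0.002],[0,0,0],-1]
    - [[0,0,-0.002],[0,0,0],-1]
    - [[0,0,-0.002],[0,0,0],-1]
    - [[0,0,-0.001],[0,0,0],-1]
    - [[0,0,0],[0,0,0],-1]

```text
time_s: 5.73
tcp_pos: [0.5593, 0.0742, 0.0502]
tool_rot: [172.3, 89.8, 93.9]
contact_force: [-0.7, 0.0, 5.5]
finger_gap: 0.0002
```

```bash
cat >> h.py <<'E'
def edge_v(px,c):
    # lower silhouette edge of the thick dowel in the side view, cast on z=.026; v at u=-.03 and +.05
    m=reddish({**c,"pixels":px}); m=cv2.morphologyEx(m,cv2.MORPH_CLOSE,np.ones((3,3),np.uint8)); mm=np.zeros_like(m); mm[190:300,230:420]=m[190:300,230:420]
    n,l,s,cc=cv2.connectedComponentsWithStats(mm); pts=[]
    cand=[i for i in range(1,n) if s[i,4]>60]; 
    # thick: the component lying lowest in picture
    i=max(cand,key=lambda i:s[i,1]+s[i,3]); ys,xs=np.nonzero(l==i)
    for x in range(xs.min(),xs.max()+1):
        y=ys[xs==x].max()+.5
        q=ray(c,(x,y),.026)[:2]-MID; u,v=q@D,q@N
        if -.035<u<.055: pts.append((u,v))
    a,b=np.polyfit(*np.array(pts).T,1); return b+a*-.03,b+a*.05,len(pts)
E
python3 -c "
from h import *
c=env.camera('side');
e0=edge_v(cv2.imread('pics/side0.png'),c);e=edge_v(c['pixels'],c);st();print(e0,e,'moved',e[0]-e0[0],e[1]-e0[1])"
```

```text
t 5.78 u,v,z 0.0092 -0.048 0.0501 F [-1.28 -0.35  5.2 ]
tool y yaw 11.65 x axis [-0.     0.004 -1.   ]
(np.float64(-0.07668844906125379), np.float64(-0.07701264108024879), 33) (np.float64(-0.06718133231157564), np.float64(-0.06625599275143616), 33) moved 0.009507116749678149 0.010756648328812624
```

>>> servo_tool:
  rows:
    - [[-0.006,0,0],[0,0,0],-1]
    - [[0,0,0.006],[0,0,0],-1]
    - [[0,0,0.005],[0,0,0],-1]
    - [[0,0,0],[0,0,0],-1]
    - [[0.004,0,0],[0,0,0],-1]
    - [[0.001,0,0],[0,0,0],-1]
    - [[0.0007,0,0],[0,0,0],-1]
    - [[0,0,0],[0,0,0],-1]

```text
time_s: 6.45
tcp_pos: [0.5612, 0.0631, 0.0501]
tool_rot: [-173.9, 89.8, 107.7]
contact_force: [-0.7, 0.1, 5.4]
finger_gap: 0.0004
```

>>> servo_tool:
  rows:
    - [[0,0,-0.001],[0,0,0],-1]
    - [[0,0,-0.002],[0,0,0],-1]
    - [[0,0,-0.0025],[0,0,0],-1]
    - [[0,0,-0.0025],[0,0,0],-1]
    - [[0,0,-0.0025],[0,0,0],-1]
    - [[0,0,-0.0025],[0,0,0],-1]
    - [[0,0,-0.0025],[0,0,0],-1]
    - [[0,0,-0.0025],[0,0,0],-1]
    - [[0,0,-0.002],[0,0,0],-1]
    - [[0,0,-0.002],[0,0,0],-1]
    - [[0,0,-0.001],[0,0,0],-1]
    - [[0,0,0],[0,0,0],-1]

```text
time_s: 7.45
tcp_pos: [0.5565, 0.0861, 0.0502]
tool_rot: [-177.9, 89.8, 103.8]
contact_force: [-1.0, 0.4, 5.0]
finger_gap: 0.0005
```

```bash
cat > k.py <<'E'
from h import *
c=env.camera('side')
e0=edge_v(cv2.imread('pics/side0.png'),c);e=edge_v(c['pixels'],c);st();print('moved',e[0]-e0[0],e[1]-e0[1],e[2])
E
python3 k.py
```

```text
t 7.5 u,v,z 0.0089 -0.0358 0.0502 F [-1.2  -0.06  4.53]
tool y yaw 11.65 x axis [-0.001  0.004 -1.   ]
moved 0.0219801575722084 0.022511798504438366 33
```

22 mm rolled and on track. Two more strokes, pressing a little lighter.

>>> servo_tool:
  rows:
    - [[-0.006,0,0],[0,0,0],-1]
    - [[0,0,0.006],[0,0,0],-1]
    - [[0,0,0.006],[0,0,0],-1]
    - [[0,0,0],[0,0,0],-1]
    - [[0.004,0,0],[0,0,0],-1]
    - [[0.001,0,0],[0,0,0],-1]
    - [[0.0006,0,0],[0,0,0],-1]
    - [[0,0,0],[0,0,0],-1]

```text
time_s: 8.17
tcp_pos: [0.5588, 0.0739, 0.0503]
tool_rot: [-168.5, 89.8, 113.1]
contact_force: [-1.4, 0.1, 2.3]
finger_gap: 0.0006
```

>>> servo_tool:
  rows:
    - [[0,0,-0.001],[0,0,0],-1]
    - [[0,0,-0.002],[0,0,0],-1]
    - [[0,0,-0.0025],[0,0,0],-1]
    - [[0,0,-0.0025],[0,0,0],-1]
    - [[0,0,-0.0025],[0,0,0],-1]
    - [[0,0,-0.0025],[0,0,0],-1]
    - [[0,0,-0.0025],[0,0,0],-1]
    - [[0,0,-0.0025],[0,0,0],-1]
    - [[0,0,-0.0025],[0,0,0],-1]
    - [[0,0,-0.0025],[0,0,0],-1]
    - [[0,0,-0.001],[0,0,0],-1]
    - [[0,0,0],[0,0,0],-1]

```text
time_s: 9.17
tcp_pos: [0.5542, 0.0977, 0.0505]
tool_rot: [-178.6, 89.8, 103.0]
contact_force: [0.1, -0.3, -0.4]
finger_gap: 0.0007
```

```bash
python3 k.py
```

```text
t 9.22 u,v,z 0.0089 -0.0241 0.0505 F [0.42 0.26 0.16]
tool y yaw 11.65 x axis [-0.001  0.004 -1.   ]
moved 0.09425325242831728 0.037433870190665054 53
```

Contact was lost late in the stroke (0 N) and the edge track looks wrong. Looking at the picture before going on.

```bash
python3 -c "
from h import *
look('s5')"
```

```text
(no output)
```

View pics/s5.png

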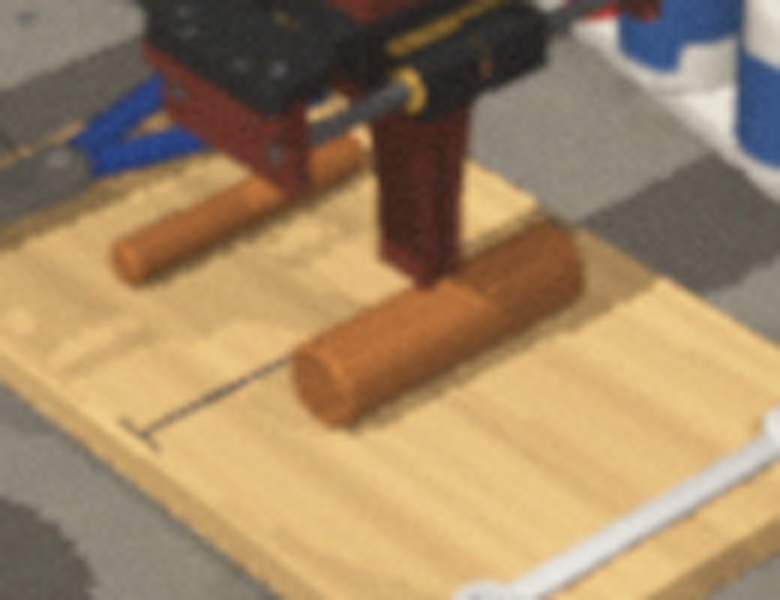

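```bash
cat >> h.py <<'E'
def edge2(px,c):
    m=cv2.inRange(cv2.cvtColor(px,cv2.COLOR_BGR2HSV),(4,130,50),(14,255,220)); mm=np.zeros_like(m); mm[190:300,230:420]=m[190:300,230:420]
    n,l,s,cc=cv2.connectedComponentsWithStats(mm); cand=[i for i in range(1,n) if s[i,4]>150 and cc[i][0]>305]
    i=max(cand,key=lambda i:s[i,1]+s[i,3]); ys,xs=np.nonzero(l==i); pts=[]
    for x in range(xs.min(),xs.max()+1):
        q=ray(c,(x,ys[xs==x].max()+.5),.026)[:2]-MID; u,v=q@D,q@N
        if -.03<u<.045: pts.append((u,v))
    a=cv2.fitLine(np.array(pts,np.float32),cv2.DIST_HUBER,0,.001,.001).ravel(); k=a[1]/a[0]
    return a[3]+k*(-.03-a[2]),a[3]+k*(.05-a[2]),len(pts),s[i].tolist()
E
sed -i 's/edge_v(/edge2(/g; s/,e\[2\])/,e[2:])/' k.py; python3 k.py
```

```text
t 9.32 u,v,z 0.0089 -0.0243 0.0505 F [ 0.35 -0.48 -0.68]
tool y yaw 11.63 x axis [-0.001  0.004 -1.   ]
moved 0.42078635 -0.41790095 (47, [279, 209, 79, 62, 1582])
```

```bash
sed -i 's/if -.03<u<.045: pts/if -.03<u<.045 and -.09<v<-.005: pts/' h.py; python3 k.py; python3 -c "
from h import *
c=env.camera('side');m=cv2.inRange(cv2.cvtColor(c['pixels'],cv2.COLOR_BGR2HSV),(4,130,50),(14,255,220));cv2.imwrite('pics/m5.png',cv2.resize(m[200:300,260:390],None,fx=4,fy=4,interpolation=0))"
```

```text
t 9.37 u,v,z 0.009 -0.0243 0.0505 F [-0.13 -0.73 -0.06]
tool y yaw 11.63 x axis [-0.001  0.004 -1.   ]
moved 0.027441345 0.027304608 (27, [278, 208, 79, 63, 1568])
```

View pics/m5.png

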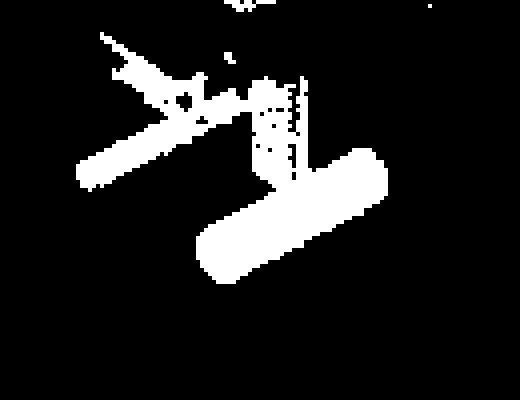

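The dowel has moved 27.4 mm, so its axis is at v≈-35.5 mm. The lighter press faded and the tip slid past the top without any side push. I'll go back and press slightly deeper.

>>> servo_tool:
  rows:
    - [[-0.006,0,0],[0,0,0],-1]
    - [[0,0,0.008],[0,0,0],-1]
    - [[0,0,0.009],[0,0,0],-1]
    - [[0,0,0],[0,0,0],-1]
    - [[0.004,0,0],[0,0,0],-1]
    - [[0.0015,0,0],[0,0,0],-1]
    - [[0.001,0,0],[0,0,0],-1]
    - [[0,0,0],[0,0,0],-1]
    - [[0,0,0],[0,0,0],-1]

```text
time_s: 10.17
tcp_pos: [0.5575, 0.0808, 0.0501]
tool_rot: [-173.1, 89.8, 108.5]
contact_force: [-0.8, 0.4, 5.3]
finger_gap: 0.0004
```

>>> servo_tool:
  rows:
    - [[0,0,-0.001],[0,0,0],-1]
    - [[0,0,-0.002],[0,0,0],-1]
    - [[0,0,-0.0025],[0,0,0],-1]
    - [[0,0,-0.0025],[0,0,0],-1]
    - [[0,0,-0.0025],[0,0,0],-1]
    - [[0,0,-0.0025],[0,0,0],-1]
    - [[0,0,-0.0025],[0,0,0],-1]
    - [[0,0,-0.0025],[0,0,0],-1]
    - [[0,0,-0.0025],[0,0,0],-1]
    - [[0,0,-0.0025],[0,0,0],-1]
    - [[0,0,-0.001],[0,0,0],-1]
    - [[0,0,0],[0,0,0],-1]

```text
time_s: 11.17
tcp_pos: [0.5526, 0.1047, 0.0502]
tool_rot: [-176.3, 89.8, 105.3]
contact_force: [-1.6, 0.3, 5.3]
finger_gap: 0.0001
```

```bash
python3 k.py
```

```text
t 11.22 u,v,z 0.0087 -0.0168 0.0502 F [-0.87  0.4   5.58]
tool y yaw 11.65 x axis [-0.001  0.004 -1.   ]
moved 0.039133027 0.03892287 (28, [279, 207, 74, 61, 1572])
```

>>> servo_tool:
  rows:
    - [[-0.006,0,0],[0,0,0],-1]
    - [[0,0,0.006],[0,0,0],-1]
    - [[0,0,0.007],[0,0,0],-1]
    - [[0,0,0],[0,0,0],-1]
    - [[0.004,0,0],[0,0,0],-1]
    - [[0.001,0,0],[0,0,0],-1]
    - [[0.0009,0,0],[0,0,0],-1]
    - [[0,0,0],[0,0,0],-1]
    - [[0,0,0],[0,0,0],-1]

```text
time_s: 11.97
tcp_pos: [0.5552, 0.0916, 0.0501]
tool_rot: [-170.8, 89.8, 110.8]
contact_force: [-0.9, -1.2, 3.6]
finger_gap: 0.0008
```

>>> servo_tool:
  rows:
    - [[0,0,-0.001],[0,0,0],-1]
    - [[0,0,-0.002],[0,0,0],-1]
    - [[0,0,-0.0025],[0,0,0],-1]
    - [[0,0,-0.0025],[0,0,0],-1]
    - [[0,0,-0.0025],[0,0,0],-1]
    - [[0,0,-0.0025],[0,0,0],-1]
    - [[0,0,-0.0025],[0,0,0],-1]
    - [[0,0,-0.0025],[0,0,0],-1]
    - [[0,0,-0.0025],[0,0,0],-1]
    - [[0,0,-0.0025],[0,0,0],-1]
    - [[0,0,-0.001],[0,0,0],-1]
    - [[0,0,0],[0,0,0],-1]

```text
time_s: 12.97
tcp_pos: [0.5504, 0.1153, 0.0502]
tool_rot: [-174.5, 89.8, 107.1]
contact_force: [-2.7, -0.1, 5.2]
finger_gap: 0.0004
```

```bash
python3 k.py; python3 -c "
from h import *
look('s6')"
```

```text
t 13.02 u,v,z 0.0086 -0.006 0.0501 F [-2.69 -0.26  4.12]
tool y yaw 11.65 x axis [-0.001  0.004 -1.   ]
moved 0.052222975 0.05193053 (28, [279, 205, 70, 61, 1537])
```

View pics/s6.png

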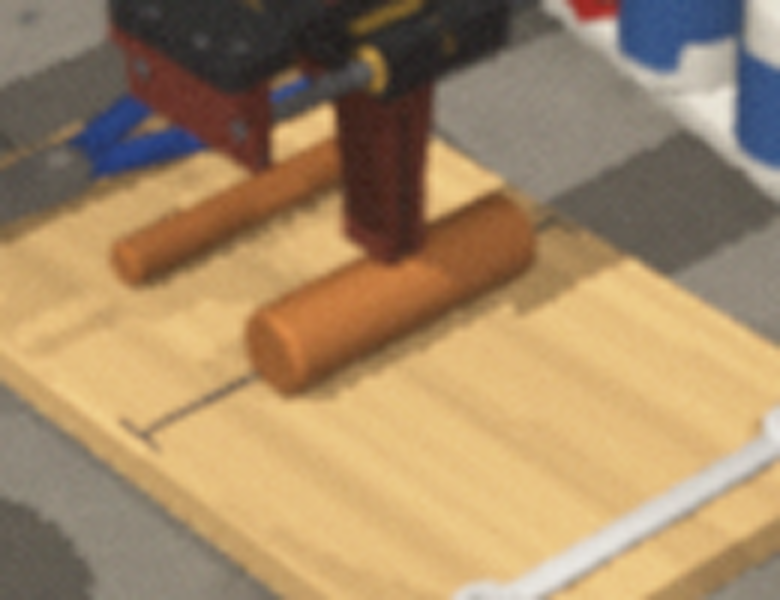

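Dowel at v≈-11 mm and parallel; the line meets the base of its near end. Last main stroke: 20 mm of tip travel, then lift and look.

>>> servo_tool:
  rows:
    - [[-0.006,0,0],[0,0,0],-1]
    - [[0,0,0.006],[0,0,0],-1]
    - [[0,0,0.005],[0,0,0],-1]
    - [[0,0,0],[0,0,0],-1]
    - [[0.004,0,0],[0,0,0],-1]
    - [[0.001,0,0],[0,0,0],-1]
    - [[0.001,0,0],[0,0,0],-1]
    - [[0,0,0],[0,0,0],-1]
    - [[0,0,0],[0,0,0],-1]

```text
time_s: 13.82
tcp_pos: [0.5526, 0.1043, 0.0502]
tool_rot: [-172.5, 89.8, 109.1]
contact_force: [-2.0, -1.2, 3.2]
finger_gap: 0.0005
```

>>> servo_tool:
  rows:
    - [[0,0,-0.001],[0,0,0],-1]
    - [[0,0,-0.002],[0,0,0],-1]
    - [[0,0,-0.0025],[0,0,0],-1]
    - [[0,0,-0.0025],[0,0,0],-1]
    - [[0,0,-0.0025],[0,0,0],-1]
    - [[0,0,-0.0025],[0,0,0],-1]
    - [[0,0,-0.0025],[0,0,0],-1]
    - [[0,0,-0.0025],[0,0,0],-1]
    - [[0,0,-0.001],[0,0,0],-1]
    - [[0,0,-0.001],[0,0,0],-1]
    - [[0,0,0],[0,0,0],-1]
    - [[0,0,0],[0,0,0],-1]

```text
time_s: 14.82
tcp_pos: [0.5487, 0.1238, 0.0502]
tool_rot: [-175.5, 89.8, 106.2]
contact_force: [-1.8, -0.2, 4.1]
finger_gap: 0.0006
```

```bash
python3 k.py
```

```text
t 14.87 u,v,z 0.0087 0.0028 0.0502 F [-1.37 -0.35  4.21]
tool y yaw 11.63 x axis [-0.001  0.004 -1.   ]
moved 0.061423086 0.061839305 (28, [278, 213, 68, 50, 1301])
```

Dowel now ≈1 mm short of the line. I'll lift off and clear the view for a top-camera check.

>>> servo_tool:
  rows:
    - [[-0.01,0,0],[0,0,0],-1]
    - [[-0.03,0,0],[0,0,0],-1]
    - [[-0.04,0,0],[0,0,0],-1]
    - [[-0.04,0,0],[0,0,0],-1]
    - [[-0.02,0,0],[0,0,0],-1]
    - [[0,-0.022,-0.031],[0,0,0],-1]
    - [[0,-0.022,-0.031],[0,0,0],-1]
    - [[0,-0.022,-0.031],[0,0,0],-1]
    - [[0,-0.022,-0.031],[0,0,0],-1]
    - [[0,-0.022,-0.031],[0,0,0],-1]
    - [[0,-0.022,-0.031],[0,0,0],-1]
    - [[0,0,0],[0,0,0],-1]

```text
time_s: 15.87
tcp_pos: [0.3773, 0.2819, 0.1914]
tool_rot: [-162.3, 89.6, 119.5]
contact_force: [-0.1, 0.1, -0.4]
finger_gap: 0.0004
```

```bash
python3 -c "
from h import *
st((.0087,-.007,.19))
c=env.camera('top');cv2.imwrite('pics/t7.png',cv2.resize(c['pixels'][170:320,195:395],None,fx=4,fy=4,interpolation=cv2.INTER_CUBIC))
s=env.camera('side');cv2.imwrite('pics/s7.png',cv2.resize(s['pixels'][180:330,230:430],None,fx=4,fy=4,interpolation=cv2.INTER_CUBIC))
for cc,roi in ((c,(195,180,385,310)),(s,(230,190,420,320))):
  for a,r in dowels(cc,roi):
    e=[ray(cc,q,.034 if a>450 else .027)[:2]-MID for q in axis_ends(r)]; print(a,[((q@D).round(4),(q@N).round(4)) for q in e])
"; python3 k.py
```

```text
t 15.87 u,v,z -0.1283 0.1916 0.1914 F [-0.13  0.11 -0.36]
tool y yaw 11.84 x axis [-0.003  0.006 -1.   ]
tool shift [-1.000e-04  1.353e-01  1.998e-01]
738.0 [(np.float64(0.0659), np.float64(-0.0012)), (np.float64(-0.0495), np.float64(-0.0017))]
369.0 [(np.float64(0.0639), np.float64(0.0744)), (np.float64(-0.0493), np.float64(0.0719))]
666.0 [(np.float64(0.0717), np.float64(-0.0032)), (np.float64(-0.0524), np.float64(-0.0017))]
290.5 [(np.float64(0.0674), np.float64(0.0744)), (np.float64(-0.048), np.float64(0.0706))]
t 16.02 u,v,z -0.1234 0.1877 0.1916 F [ 0.09 -0.31 -0.29]
tool y yaw 11.72 x axis [ 0.001  0.004 -1.   ]
moved 0.06152995 0.06226192 (27, [298, 231, 48, 32, 716])
```

View pics/t7.png

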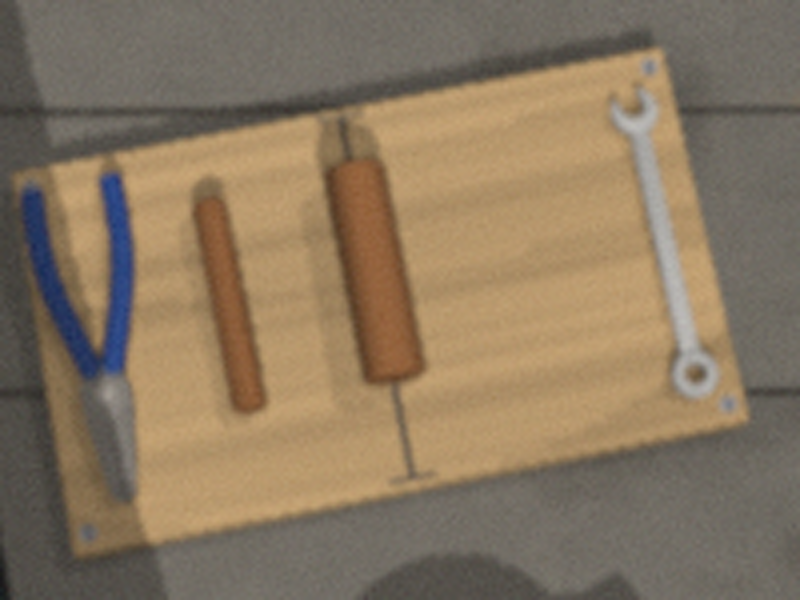

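View pics/s7.png

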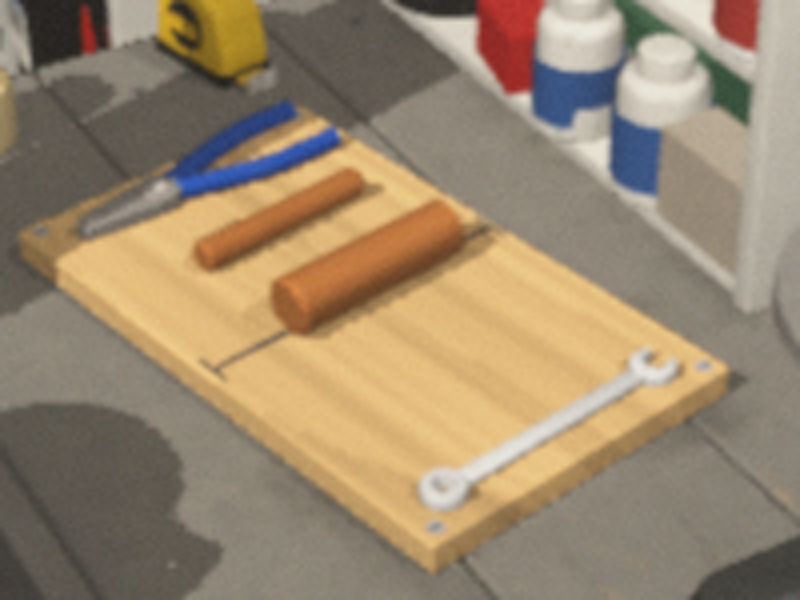

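Top view: dowel lies over the line, its near end at (362–424,380) in the crop, with the line leaving it at (395,385). The masks give -1.4 mm (top) and -2.4 mm (side), so I'll measure its long edges at sub-pixel level.

```bash
cat > m.py <<'E'
from h import *
c=env.camera("top"); px=c["pixels"].astype(np.float32); cast=lambda u,v,z: proj(c,[*(MID+D*u+N*v),z])
lab=cv2.cvtColor(c["pixels"],cv2.COLOR_BGR2LAB).astype(np.float32)
for nm,ch in (("a",lab[...,1]),("R/G",255*px[...,2]/(px[...,1]+1)),("R/B",60*px[...,2]/(px[...,0]+1))):
    ch=cv2.GaussianBlur(ch,(3,3),0); res=[]
    s=np.arange(-.03,.0301,.0005)
    for u0,u1 in ((-.04,-.02),(-.02,.0),(0,.02),(.02,.04),(.04,.055)):
        P=np.zeros(len(s))
        for u in np.linspace(u0,u1,15):
            q=np.array([cast(u,v,.034) for v in s],np.float32); P+=cv2.remap(ch,q[None,:,0],q[None,:,1],cv2.INTER_LINEAR)[0]
        P/=15; lo_l,lo_r=P[s>.024].mean(),P[s<-.024].mean(); hi=P[abs(s+.001)<.006].mean()
        k=len(s)//2
        i=next(j for j in range(k,len(s)) if P[j]<(hi+lo_l)/2); l=s[i]-.0005*((hi+lo_l)/2-P[i])/(P[i-1]-P[i])
        i=next(j for j in range(k,-1,-1) if P[j]<(hi+lo_r)/2); r=s[i]+.0005*((hi+lo_r)/2-P[i])/(P[i+1]-P[i])
        res.append(((l+r)/2*1e3,(l-r)*1e3))
    print(nm,np.round(res,2).tolist())
# line ends still visible
g=-cv2.cvtColor(c["pixels"],cv2.COLOR_BGR2GRAY).astype(np.float32); s=np.arange(-.008,.0081,.0005)
for u0,u1 in ((-.088,-.062),(.083,.091)):
    P=np.zeros(len(s))
    for u in np.linspace(u0,u1,20):
        q=np.array([cast(u,v,.018) for v in s],np.float32); P+=cv2.remap(g,q[None,:,0],q[None,:,1],cv2.INTER_LINEAR)[0]
    w=np.clip(P/20-np.median(P/20)-4,0,None); print("line v at",u0,(w@s/w.sum()*1e3).round(2))
E
python3 m.py
```

```text
a [[-2.09, 25.76], [-2.0, 25.56], [-2.04, 25.51], [-2.26, 25.29], [-2.21, 24.77]]
R/G [[-1.43, 28.82], [-1.36, 28.62], [-1.3, 28.63], [-1.35, 28.57], [-1.31, 28.33]]
R/B [[-1.4, 28.62], [-1.47, 28.42], [-1.26, 28.33], [-1.28, 28.42], [-1.28, 28.27]]
line v at -0.088 0.01
line v at 0.083 -0.03
```

Run:
```python
from h import *
c=env.camera("top"); s=np.arange(-.024,.0241,.0015)
P=np.zeros((len(s),3))
for u in np.linspace(-.035,.05,60):
    q=np.array([proj(c,[*(MID+D*u+N*v),.034]) for v in s],np.float32)
    P+=cv2.remap(c["pixels"],q[None,:,0],q[None,:,1],cv2.INTER_LINEAR)[0]
for v,p in zip(s,P/60): print(round(v*1e3,1),p.round(0),(p[2]/p[1]).round(2))
c=env.camera("side"); s=np.arange(-.042,.03,.002)
P=np.zeros((len(s),3))
print("side")
for u in np.linspace(-.03,.04,60):
    q=np.array([proj(c,[*(MID+D*u+N*v),.034]) for v in s],np.float32)
    P+=cv2.remap(c["pixels"],q[None,:,0],q[None,:,1],cv2.INTER_LINEAR)[0]
for v,p in zip(s,P/60): print(round(v*1e3,1),p.round(0),(p[2]/p[1]).round(2))
# predicted silhouettes of a perfectly centred dowel, both views, as v on plane z=.034
for n in ("top","side"):
    c=env.camera(n); o=c["pose"][:3,3]; cv=(o[:2]-MID)@N; cz=o[2]-.034
    L=np.hypot(cv,cz); a=np.arctan2(cv,cz); h=np.arcsin(.016/L)
    print(n,[round((cv-cz*np.tan(a+k*h))*1e3,2) for k in (1,-1)])
```

```text
-24.0 [106. 149. 180.] 1.21
-22.5 [107. 149. 181.] 1.21
-21.0 [107. 149. 180.] 1.21
-19.5 [102. 143. 173.] 1.21
-18.0 [ 90. 127. 157.] 1.24
-16.5 [ 72. 104. 135.] 1.29
-15.0 [ 57.  86. 121.] 1.4
-13.5 [ 53.  83. 122.] 1.48
-12.0 [ 54.  87. 130.] 1.5
-10.5 [ 57.  92. 138.] 1.5
-9.0 [ 59.  95. 142.] 1.49
-7.5 [ 60.  97. 145.] 1.49
-6.0 [ 61.  98. 148.] 1.5
-4.5 [ 62.  99. 148.] 1.5
-3.0 [ 61.  99. 148.] 1.5
-1.5 [ 61.  99. 148.] 1.5
0.0 [ 60.  98. 146.] 1.5
1.5 [ 60.  97. 145.] 1.5
3.0 [ 59.  94. 141.] 1.49
4.5 [ 56.  90. 135.] 1.5
6.0 [ 54.  86. 129.] 1.49
7.5 [ 50.  81. 121.] 1.49
9.0 [ 46.  74. 110.] 1.48
10.5 [ 43.  68. 100.] 1.47
12.0 [43. 67. 96.] 1.42
13.5 [ 55.  81. 106.] 1.32
15.0 [ 73. 103. 129.] 1.25
16.5 [ 87. 122. 148.] 1.22
18.0 [ 94. 131. 158.] 1.21
19.5 [ 95. 133. 161.] 1.21
21.0 [ 95. 133. 161.] 1.21
22.5 [ 95. 133. 161.] 1.21
24.0 [ 95. 133. 161.] 1.21
side
-42.0 [122. 183. 223.] 1.22
-40.0 [122. 184. 224.] 1.22
-38.0 [121. 182. 223.] 1.22
-36.0 [117. 176. 216.] 1.23
-34.0 [106. 161. 200.] 1.24
-32.0 [ 93. 143. 179.] 1.25
-30.0 [ 84. 129. 162.] 1.26
-28.0 [ 77. 119. 151.] 1.27
-26.0 [ 66. 104. 135.] 1.3
-24.0 [ 53.  85. 117.] 1.38
-22.0 [ 44.  73. 108.] 1.48
-20.0 [ 41.  69. 107.] 1.55
-18.0 [ 41.  71. 111.] 1.57
-16.0 [ 42.  74. 117.] 1.58
-14.0 [ 45.  79. 127.] 1.6
-12.0 [ 48.  86. 138.] 1.61
-10.0 [ 52.  93. 150.] 1.61
-8.0 [ 54. 100. 161.] 1.61
-6.0 [ 57. 105. 170.] 1.62
-4.0 [ 59. 110. 178.] 1.62
-2.0 [ 62. 115. 184.] 1.61
0.0 [ 64. 119. 190.] 1.6
2.0 [ 66. 122. 194.] 1.59
4.0 [ 67. 123. 196.] 1.59
6.0 [ 66. 124. 197.] 1.59
8.0 [ 66. 123. 197.] 1.59
10.0 [ 66. 123. 196.] 1.6
12.0 [ 65. 121. 194.] 1.6
14.0 [ 64. 119. 191.] 1.6
16.0 [ 63. 116. 187.] 1.6
18.0 [ 64. 115. 182.] 1.58
20.0 [ 72. 123. 183.] 1.49
22.0 [ 89. 144. 195.] 1.35
24.0 [106. 165. 210.] 1.27
26.0 [117. 177. 219.] 1.23
28.0 [120. 182. 222.] 1.22
top [np.float64(-16.0), np.float64(16.0)]
side [np.float64(-23.17), np.float64(23.97)]
```

The luminance edges give a width of 32.1 mm, matching the true diameter, with the centre at -1.25 mm. The side view's two edges give -0.8 and -1.6 mm. There's plenty of time, so I'll correct it with one small 2.5 mm tip stroke.

>>> servo_tool:
  rows:
    - [[0,0.022,0.032],[0,0,0],-1]
    - [[0,0.022,0.032],[0,0,0],-1]
    - [[0,0.022,0.032],[0,0,0],-1]
    - [[0,0.022,0.032],[0,0,0],-1]
    - [[0,0.022,0.032],[0,0,0],-1]
    - [[0,0.022,0.031],[0,0,0],-1]
    - [[0.03,0,0],[0,0,0],-1]
    - [[0.04,0,0],[0,0,0],-1]
    - [[0.04,0,0],[0,0,0],-1]
    - [[0.02,0,0],[0,0,0],-1]
    - [[0,0,0],[0,0,0],-1]
    - [[0,0,0],[0,0,0],-1]

```text
time_s: 17.27
tcp_pos: [0.5494, 0.118, 0.0593]
tool_rot: [-145.5, 89.7, 136.0]
contact_force: [0.5, -0.5, -0.1]
finger_gap: 0.0007
```

>>> servo_tool:
  rows:
    - [[0,0,0],[0,0,0],-1]
    - [[0,0,0],[0,0,0],-1]

```text
time_s: 17.43
tcp_pos: [0.5518, 0.1188, 0.0622]
tool_rot: [132.6, 89.7, 54.2]
contact_force: [-0.2, -0.8, -0.6]
finger_gap: 0.0004
```

```bash
python3 -c "
from h import *
st((.0087,-.003,.052))"
```

```text
t 17.43 u,v,z 0.0107 -0.0027 0.0622 F [-0.22 -0.78 -0.64]
tool y yaw 11.62 x axis [ 0.003  0.004 -1.   ]
tool shift [ 0.0102 -0.002   0.0004]
```

>>> servo_tool:
  rows:
    - [[0.003,-0.001,0],[0,0,0],-1]
    - [[0.002,0,0],[0,0,0],-1]
    - [[0,0,0],[0,0,0],-1]
    - [[0,0,0],[0,0,0],-1]
    - [[0,0,0],[0,0,0],-1]

```text
time_s: 17.85
tcp_pos: [0.549, 0.1188, 0.0555]
tool_rot: [174.8, 89.8, 96.4]
contact_force: [-0.0, 0.9, 1.0]
finger_gap: 0.0007
```

>>> servo_tool:
  rows:
    - [[0.003,0,0],[0,0,0],-1]
    - [[0.001,0,0],[0,0,0],-1]
    - [[0,0,0],[0,0,0],-1]
    - [[0,0,0],[0,0,0],-1]

```text
time_s: 18.18
tcp_pos: [0.5487, 0.1187, 0.051]
tool_rot: [-172.4, 89.8, 109.3]
contact_force: [-0.1, -0.9, 0.0]
finger_gap: 0.0004
```

>>> servo_tool:
  rows:
    - [[0.001,0,0],[0,0,0],-1]
    - [[0.0003,0,0],[0,0,0],-1]
    - [[0,0,0],[0,0,0],-1]

```text
time_s: 18.43
tcp_pos: [0.549, 0.1187, 0.0502]
tool_rot: [176.9, 89.8, 98.5]
contact_force: [-0.9, 0.8, 3.5]
finger_gap: 0.0
```

>>> servo_tool:
  rows:
    - [[0,0,-0.0005],[0,0,0],-1]
    - [[0,0,-0.001],[0,0,0],-1]
    - [[0,0,-0.001],[0,0,0],-1]
    - [[0,0,0],[0,0,0],-1]
    - [[0,0,0],[0,0,0],-1]

```text
time_s: 18.85
tcp_pos: [0.5485, 0.1213, 0.0501]
tool_rot: [176.7, 89.8, 98.3]
contact_force: [-1.8, -0.0, 5.3]
finger_gap: 0.0005
```

The tip moved 2.6 mm under contact. Lifting off and clearing the view again.

>>> servo_tool:
  rows:
    - [[-0.01,0,0],[0,0,0],-1]
    - [[-0.03,0,0],[0,0,0],-1]
    - [[-0.04,0,0],[0,0,0],-1]
    - [[-0.04,0,0],[0,0,0],-1]
    - [[-0.02,0,0],[0,0,0],-1]
    - [[0,-0.022,-0.031],[0,0,0],-1]
    - [[0,-0.022,-0.031],[0,0,0],-1]
    - [[0,-0.022,-0.031],[0,0,0],-1]
    - [[0,-0.022,-0.031],[0,0,0],-1]
    - [[0,-0.022,-0.031],[0,0,0],-1]
    - [[0,-0.022,-0.031],[0,0,0],-1]
    - [[0,0,0],[0,0,0],-1]

```text
time_s: 19.85
tcp_pos: [0.3761, 0.279, 0.1908]
tool_rot: [-150.2, 89.6, 131.7]
contact_force: [-0.9, -0.1, -0.9]
finger_gap: 0.0008
```

>>> servo_tool:
  rows:
    - [[0,0,0],[0,0,0],-1]
    - [[0,0,0],[0,0,0],-1]
    - [[0,0,0],[0,0,0],-1]
    - [[0,0,0],[0,0,0],-1]

```text
time_s: 20.18
tcp_pos: [0.3829, 0.2755, 0.1907]
tool_rot: [174.7, 89.8, 96.3]
contact_force: [-0.1, 0.7, 0.2]
finger_gap: 0.0005
```

```bash
python3 m.py
python3 - <<'E'
from h import *
c=env.camera("top");cv2.imwrite('pics/t8.png',cv2.resize(c['pixels'][170:320,195:395],None,fx=4,fy=4,interpolation=cv2.INTER_CUBIC))
g=cv2.cvtColor(c["pixels"],cv2.COLOR_BGR2GRAY)
s=np.arange(-.024,.0241,.0005)
for u0,u1 in ((-.04,-.01),(-.01,.02),(.02,.05)):
    P=np.zeros(len(s))
    for u in np.linspace(u0,u1,30):
        q=np.array([proj(c,[*(MID+D*u+N*v),.034]) for v in s],np.float32)
        P+=cv2.remap(g,q[None,:,0],q[None,:,1],cv2.INTER_LINEAR)[0]/30
    k=len(s)//2; r,l=P[:k],P[k:]
    tr=(P[:5].mean()+r[s[:k]<-.010].min())/2; tl=(P[-5:].mean()+l[s[k:]>.008].min())/2
    i=np.argmax(P<tr); j=len(s)-1-np.argmax(P[::-1]<tl)
    print("centre mm",(s[i]+s[j])*500,"width",(s[j]-s[i])*1e3)
for a,r in dowels(c,(195,180,385,310))[1:]:
    e=[ray(c,q,.027)[:2]-MID for q in axis_ends(r)]; print("thin",[((q@D).round(4),(q@N).round(4)) for q in e])
# what else changed since the start
d=cv2.absdiff(c["pixels"],cv2.imread("pics/top0.png")).max(2); print(env.get_obs()['time_s'])
E
```

```text
a [[-0.55, 25.89], [-0.56, 25.69], [-0.59, 25.33], [-0.66, 25.34], [-0.65, 25.23]]
R/G [[0.1, 29.07], [0.02, 28.85], [0.14, 28.57], [0.07, 28.78], [0.13, 28.88]]
R/B [[-0.06, 28.73], [0.04, 28.5], [0.19, 28.4], [0.08, 28.59], [0.21, 28.63]]
line v at -0.088 0.04
line v at 0.083 -0.0
centre mm 2.0816681711721685e-14 width 32.00000000000003
centre mm 0.25000000000002104 width 31.50000000000003
centre mm 0.5000000000000213 width 32.00000000000003
thin [(np.float64(0.0631), np.float64(0.0737)), (np.float64(-0.0481), np.float64(0.072))]
20.2833
```

View pics/t8.png

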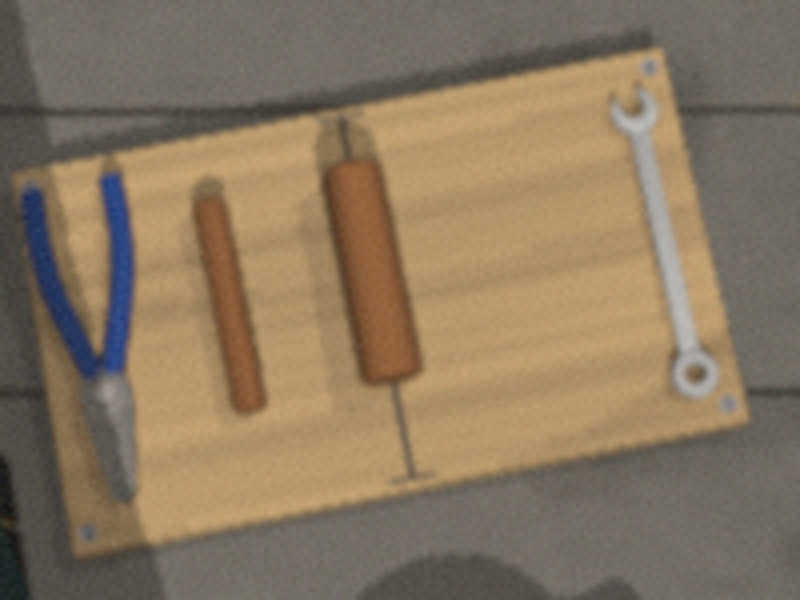

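The top view shows the thick dowel centred on the line to within about 0.3 mm and parallel. The thin dowel, pliers and spanner haven't moved, and the arm is clear.

```bash
python3 -c "
from workcell import env
print(env.sign_off())"
```

```text
the job is handed in; nothing more can be done
None
```

The thick dowel now lies centred along the line, and I handed the job in at about 20 s with the arm clear of everything. I rolled it about 63 mm by pressing the shut fingertips lightly on its top. That took six short strokes, then a 2.5 mm trim stroke.

**Final position:** the last top view put its axis within about 0.5 mm of the line, at 0, 0.25 and 0.5 mm along its length. The measured width was 31.5–32 mm, against 32 mm actual.

**Other objects:** the thin dowel measured unmoved within about 1 mm of noise. The pliers and spanner look unchanged in the final top view. I didn't check the mug, jar and tape measure separately, but the arm stayed clear of them.

**What disagreed or went wrong:**
- **Pressing force:** it read about 3–5.5 N, with roughly 1 N of sensor noise, so it was a little above the suggested 2–3 N.
- **Third stroke:** contact faded partway, so that stroke rolled the dowel only about 5 mm instead of 12. I re-pressed and carried on.
- **Colour measurement:** one of the colour-based checks read -0.6 mm. It also read the dowel about 6 mm too narrow, because of shading, so I trusted the brightness edges instead.
- **Side camera:** I didn't repeat the side view after the trim stroke.

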